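Crank the jar clamp shut

TASK

Pick up the loose crank, fit it fully down, without forcing it, onto the square shaft of the jar clamp, and wind it clockwise (seen from above) by its knob until the sprung jaw has pushed the plastic jar against the fixed jaw and holds it firmly, its spring compressed about half way, but never so hard that the jar is crushed. Work the jaw only with the crank, do not touch the jar, do not knock over or push away the little orange glass bud on the table, and let go, leaving the crank on the shaft.

Things in the scene. Friction and masses are not known exactly. Their poses are not given: they have to be found in the camera images.
- clamp: Jar clamp, fixed at a new place and heading each time: steel bed 120 mm wide (x), y from -50 to +365 mm, 12 mm thick; grey gearbox 70 x 80 mm, 60 mm high, round the origin; fixed jaw at the far end, rubber face at y = 315 mm. Origin on the table under the upright shaft's axis; z up; +y runs along the bed to the fixed jaw. A toothed bar sticks out of the gearbox to y = -125 mm at most.
- seat (a point): Point on the shaft's axis on top of the brass collar, 66 mm above the table: the crank's origin is here when it is fully home. Axes as the clamp's; they do not turn with the shaft. The shaft has about 0.22 N m of friction and does not turn back by itself; clockwise from above moves the carriage towards the jar, 8 mm per rad (50 mm a turn).
- shaft_top (a point): Top of the steel shaft, 28 mm above the seat: 14 mm square, its last 7 mm tapered to 6 mm square. How the square is turned differs each time and is not measured (this frame does not turn). The crank fits in four positions a quarter turn apart, with 5 degrees of play; otherwise its mouth rests on the taper, 21 to 26 mm above home, and drops in when turned slowly under a light push.
- crank: Loose steel crank, about 0.28 kg, standing on the table. Origin at the centre of its underside, the mouth of its socket (15.4 mm square, 29 mm deep, sides parallel to x and y); z up, +x along the arm. Hub 28 x 28 mm, 44 mm high, flat sides facing x and y. Arm 18 mm wide, z = 0 to 9 mm, with a knob at x = 65 mm. When home, the arm and knob sweep clear of everything.
- knob_mid (a point): Point on the axis of the crank's dark wooden knob, at crank x = 65, y = 0, z = 45 mm. The knob is a cylinder 20 mm across, from z = 13 to 65 mm of the crank, that spins freely on its upright pin, so it can be carried round in circles without turning the hand.
- jaw: Sprung moving jaw on the carriage, a plate 80 mm wide, 44 mm high. Origin at the middle of its back; rubber face at y = +13 mm, looking along +y to the jar; axes as the clamp's. Its spring gives 2 N for each mm it is pressed back towards the carriage and comes to its end at 12 mm (24 N).
- carriage: Sliding block that carries the jaw on two sprung rods; the shaft moves it along the clamp's +y. Origin at the clamp's origin when fully back, shifted along +y by its travel (32 to 64 mm at the start). The jaw's origin is at carriage y = 95 mm minus its spring's compression. A good clamping presses the spring in by about 6 mm (12 N); under 3 mm is loose.
- jar: Clear plastic jar of grains with a white lid, rounded square, 79 mm across (about 75 mm between the jaws), 90 mm high, about 0.35 kg, standing loose on the clamp's bed between the jaws, some way short of the fixed one. Origin at the centre of its underside, z up. A force of more than 28 N crushes it.
- glass_bud: Small orange flared glass bud, 52 mm high, standing on the table, a bystander. Origin at the centre of its underside.
There are look-alikes about, which are no part of the job. Leave any black or pink look-alike of the jar alone.

How it is judged:
On the way, in this order (a step that is already met when the one before it is completed fails the run):
1. the crank is fully home on the square shaft (z of crank in the frame of seat below 0.005 m and horizontal distance between crank and seat below 0.004 m and angle between crank's own z axis and vertical below 0.12 rad), for 0.2 s.
2. the jaw has come to bear on the jar, clamped against the fixed jaw (contact force between jaw and jar above 6 N), for 0.2 s.
At the end, for the whole second after the job is handed in: the jaw presses the jar against the fixed jaw with 6 to 23 N (spring pressed in 3 to 11.5 mm), the jar upright within 0.1 rad and at rest, the crank on the shaft within 8 mm of fully home, at rest and released (contact force between jaw and jar between 6 and 23 N and z of crank in the frame of seat below 0.008 m and horizontal distance between crank and seat below 0.004 m and angle between crank's own z axis and vertical below 0.12 rad and angle between jar's own z axis and vertical below 0.1 rad and linear speed of jar below 0.01 m/s and linear speed of crank below 0.02 m/s); the robot touches nothing.
It fails at once if the jar is crushed: the jaw presses on it with more than 28 N (contact force between jaw and jar above 28 N).
It fails at once if the robot touches the jar (contact force between any of the arm, the fingers and jar above 1 N).
It fails at once if the jaw or carriage is pushed by hand (contact force between any of the fingers, the arm and carriage above 3 N).
It fails at once if the glass bud is pushed more than 40 mm away or knocked over (distance of glass_bud from where it was at the start of the episode above 0.04 m or angle between glass_bud's own z axis and vertical above 0.8 rad).
It fails at once if the crank is forced on its shaft (pressed down or strained sideways, contact forces over 120 N in all) (contact force between crank and clamp above 120 N).
It also fails if it takes over 72 s, if anything falls off the work surface, if the arm or the gripper's body presses on something with over 40 N, if the wrist force passes 120 N, or if a joint passes its speed limit or range.

ROBOT

A 6-joint arm with a two-finger parallel gripper is mounted at the origin on a cart in front of the work surface, level with it; the furniture and walls round the work are solid. World frame = base frame: x ahead of the robot, y to its left, z up, the work surface at z = 0. Lengths are in m, angles in rad, forces in N, time in s.
With the tool pointing down it reaches from about 0.35 to 0.85 m from the base axis. Payload 8.1 kg.
Tool frame: the origin (TCP) lies at the very end of the fingers, on their centre line; the grasp point (between the pads) lies 19 mm behind it; y points along the fingers, z is the direction in which the jaws open and shut, and the axes are right-handed (so a half turn about y gives the same grasp; the last joint's range is limited). The gripper opens to 93 mm and grips with 3 to 60 N. Pads are 15 mm wide; open, the fingers measure 128 mm over their backs; the gripper's body (75 mm by 188 mm) begins 65 mm behind the grasp point.
Start: joints at [1.017, 0.13, 1.488, -0, 1.523, -0.085], TCP at [0.271, 0.535, 0.219] pointing down, gripper open.
Joint ranges: [-2.96, 2.96], [-0.89, 2.26], [0.02, 2.5], [-1.34, 4.48], [0, 2.73], [-2.66, 2.66]. Speed limits (rad/s): [2.39, 2.39, 2.79, 3.14, 3.14, 3.14].

INTERFACE

Orientations are given as a 3x3 rotation matrix whose columns are the frame's x, y, z axes.
In Python, from bench import * gives the robot as it stands. The module is installed in compiled form; this text tells all that it offers.
- The arm moves only by the tool carry_out, never from a script. Its arguments are lists of equal length, an entry for each row: "delta_pos": the shift along the tool's x, y, z in mm, a list of three; "twist": the turn, a rotation vector about the tool's x, y, z in rad, a list of three; "claw": the closure, from 0 (fully open) to 1 (shut). A call has 1 to 12 rows; each row shifts and turns the commanded pose from where the row before left it, along the tool's axes as they then stand; what a row does not reach is not made up. A row lasts 1/8 s, in which the tool goes at most 62.5 mm and 10.7 degrees, less where a joint would pass 70% of its speed; a pose out of reach is approached as far as the arm can. A call is refused whole if a number of a shift passes 62.5 or a number of a turn 0.188, either way. A call with a gripper value outside its range is refused whole. The fingers move at their own pace and stop on an object; "squeeze" is the grip in N (left out, the last holds). Time passes only in rows, so rows that do not move let the fingers close. It gives the time, the measured TCP pose, the force and the opening at its end, in the units of the state.
- observe(): the state, without advancing time (a new reading comes with each control period).
- camera(name): name is "scene" or "top"; returns the picture (420x560x3 uint8, blue, green, red); there is no depth.
- camera_params(name): a dict with "mtx" (3x3 intrinsics, pixels), "cam_to_world" (4x4, takes a point from camera to world coordinates). Camera axes: x right, y down, z forward; pixel columns grow to the right and rows downward; lengths in m; the calibration is good to about 2 mm. A picture is of the moment at which its call begins. camera_params takes no time and is no camera call.
- sign_off(): hands the job in, once; it reports no verdict.
The state is a dict: "t": time; "joint_pos": joint angles; "qd": joint speeds; "joint_efforts": joint torques, N m; "eef_pos": TCP position; "eef_rot": TCP orientation; "force": force on the tool from outside, world axes, zero at the start; "ft_torque": the same for the moment, N m; "grip_width": opening from 0.0 (shut) to 1.0 (fully open).
Only numpy, scipy, OpenCV 4.12 (cv2) and the standard library are available. Lean on these libraries where they do the work, as an engineer would, in place of code of your own. Each camera call takes 0.05 s, during which the arm holds its last target. There are 200 camera calls.

## Working session

There is one attempt and no reset: what is moved stays moved. The work goes in short steps, Python scripts to look and compute and a tool call to move; the robot and the scene stay as the last step left them, time stands still between calls to the robot, and variables do not carry over. Pictures are saved under pics/ and viewed, about 8 in all and at most 12, crops included, and the job is handed in when it is done.

Besides the shell and the picture viewer there is one more tool, called after ">>>" in YAML: its name, and indented under it one key for each argument. carry_out: Moves the arm, as the interface text tells. Its arguments: {"type":"object","properties":{"delta_pos":{"type":"array"},"twist":{"type":"array"},"claw":{"type":"array"},"squeeze":{"type":"number"}},"required":["delta_pos","twist","claw"]}

```bash
mkdir -p pics
python3 - <<'E'
from bench import *
import cv2
for n in("scene","top"):
    im=camera(n); cv2.imwrite(f"pics/{n}0.png",im); p=camera_params(n); print(n,p["mtx"].tolist(),p["cam_to_world"].round(4).tolist())
s=observe();print(s)
E
```

```text
scene [[463.97765680717515, 0.0, 286.7615478110552], [0.0, 463.97765680717515, 210.417651413726], [0.0, 0.0, 1.0]] [[0.8499, -0.3951, 0.3487, 0.0791], [-0.5269, -0.6385, 0.5609, -0.675], [0.001, -0.6605, -0.7509, 1.0338], [0.0, 0.0, 0.0, 1.0]]
top [[487.2440531932284, 0.0, 282.0722999323712], [0.0, 487.2440531932284, 209.5899624600925], [0.0, 0.0, 1.0]] [[0.0256, -0.9937, 0.1092, 0.4069], [-0.9996, -0.0247, 0.0102, 0.0166], [-0.0074, -0.1094, -0.994, 1.3601], [0.0, 0.0, 0.0, 1.0]]
{'t': 0.1, 'joint_pos': array([ 1.01658666e+00,  1.31068691e-01,  1.48916696e+00, -1.61549110e-05,
        1.52301413e+00, -8.53922007e-02]), 'qd': array([-0.00121885, -0.00203602, -0.00025726, -0.00149737, -0.00060504,
        0.00064507]), 'joint_efforts': array([ 1.62227992e-03, -5.61344504e+01, -4.93094194e+01,  7.71916215e-02,
        2.91523885e-02, -3.30095418e-05]), 'eef_pos': array([0.27080729, 0.5348302 , 0.21770436]), 'eef_rot': array([[ 8.92103520e-01, -8.58374818e-04,  4.51830248e-01],
       [-4.51831046e-01, -1.41757051e-03,  8.92102403e-01],
       [-1.25257001e-04, -9.99998627e-01, -1.65246004e-03]]), 'force': array([ 0.7184219 , -0.03889429, -0.34528882]), 'ft_torque': array([-0.04448868, -0.04354275, -0.01187245]), 'grip_width': 1.0021269783574307}
```

View pics/scene0.png

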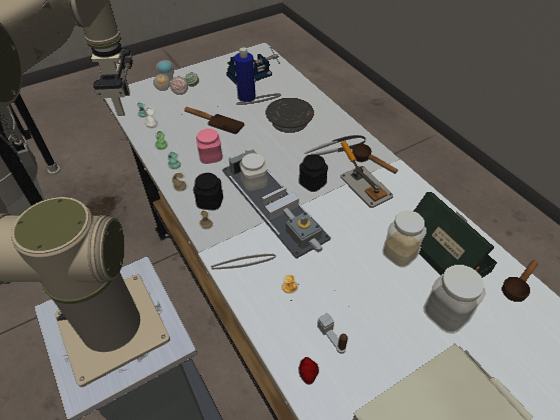

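View pics/top0.png

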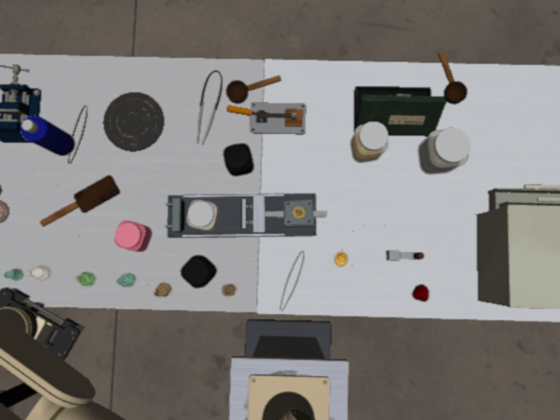

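The top view shows the clamp with its gearbox and brass collar at (298,213) and the bed running left. The jar with the white lid is at (201,215), the glass bud at (341,259), and the crank has its hub at (394,255) and knob at (419,256). I see no second crank. The orange-handled item at (277,117) is a toggle tool on its own plate. I'll confirm with an enlarged crop.

```bash
cat > h.py <<'E'
import numpy as np, cv2
from bench import *
def ray(n,u,v):
    p=camera_params(n);T=p["cam_to_world"];d=T[:3,:3]@np.linalg.solve(p["mtx"],[u,v,1.]);return T[:3,3],d
def onz(n,u,v,z):
    o,d=ray(n,u,v);return (o+d*(z-o[2])/d[2])[:2]
def proj(n,P):
    p=camera_params(n);T=np.linalg.inv(p["cam_to_world"]);c=p["mtx"]@(T[:3,:3]@np.array(P)+T[:3,3]);return c[:2]/c[2]
def tri(u1,u2):
    o,d=ray("top",*u1);q,e=ray("scene",*u2)
    s=np.linalg.lstsq(np.c_[d,-e],q-o,rcond=None)[0];a=o+d*s[0];b=q+e*s[1];return (a+b)/2,np.linalg.norm(a-b)
E
python3 - <<'E'
import cv2,numpy as np
t=cv2.imread("pics/top0.png");s=cv2.imread("pics/scene0.png")
f=lambda im,x,y,w,h,k:cv2.resize(im[y:y+h,x:x+w],None,fx=k,fy=k,interpolation=cv2.INTER_CUBIC)
A=f(t,160,185,165,58,4.8)[:278,:792]          # clamp top x4.8
B=f(t,380,240,55,35,7)                       # crank top x7
C=f(s,305,305,55,55,5)                       # crank scene x5
D=f(s,275,200,60,55,5)
out=np.zeros((600,800,3),np.uint8);out[:A.shape[0],:A.shape[1]]=A
B=B[:245,:385];out[290:290+B.shape[0],:B.shape[1]]=B
C=C[:275,:200] if 0 else cv2.resize(C,(200,200));out[290:490,390:590]=C
D=cv2.resize(D,(200,183));out[290:473,595:795]=D
cv2.imwrite("pics/crop1.png",out)
E
```

```text
(no output)
```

View pics/crop1.png

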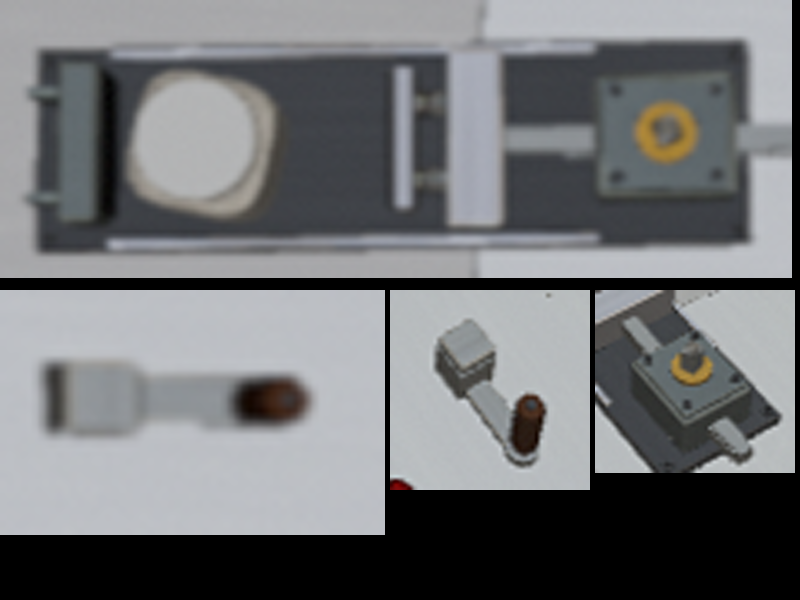

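The crop confirms the crank: grey square hub and brown knob, with the arm pointing right in the top view. The brass collar and square shaft are clear. Next I measure both by rays.

Run:
```python
from h import *
I={n:cv2.imread(f"pics/{n}0.png") for n in("top","scene")}
def comp(n,lo,hi,x,y,w,h):
    m=cv2.inRange(cv2.cvtColor(I[n],cv2.COLOR_BGR2HSV),lo,hi); z=np.zeros_like(m); z[y:y+h,x:x+w]=m[y:y+h,x:x+w]
    c=max(cv2.findContours(z,cv2.RETR_EXTERNAL,cv2.CHAIN_APPROX_NONE)[0],key=cv2.contourArea)
    return c
br={}
for n,b in(("top",(285,200,28,28)),("scene",(290,208,30,30))):
    c=comp(n,(12,120,80),(32,255,255),*b); e=cv2.fitEllipse(c); br[n]=e[0]; print(n,"collar",e, onz(n,*e[0],.066))
print("collar tri",tri(br["top"],br["scene"]))
hub={"top":((103.5+.5)/7-.5+380,(397-290+.5)/7-.5+240),"scene":(325.5,319.5)}
kn={"top":((290.5)/7-.5+380,(397-290+.5)/7-.5+240),"scene":(343.6,334.9)}
for nm,d,z in(("hub",hub,.044),("knob",kn,.065)):
    print(nm,d,[onz(n,*d[n],z) for n in d],tri(d["top"],d["scene"]))
f=lambda x,y:((x+.5)/4.8-.5+160,(y+.5)/4.8-.5+185)
P=[onz("top",*f(*q),.012) for q in((38,50),(748,40),(748,243),(38,252))]
print("bed",P,[np.linalg.norm(P[i]-P[i-1]) for i in range(4)])
for i,j in((1,0),(2,3)):
    d=P[j]-P[i];print("heading +y dir",d/np.linalg.norm(d),np.degrees(np.arctan2(-d[0],d[1])))
print("jaw",[onz("top",*f(x,137),.07) for x in (393,410)],"carr",onz("top",*f(447,137),.07))
c=comp("top",(8,120,80),(25,255,255),330,245,25,25);print("bud",onz("top",*cv2.minEnclosingCircle(c)[0],.04),"px",cv2.minEnclosingCircle(c))
```

```text
top collar ((298.426025390625, 212.1796875), (10.876622200012207, 11.16728401184082), 95.32496643066406) [ 0.54328436 -0.01399564]
scene collar ((303.5585632324219, 222.88804626464844), (9.203134536743164, 10.744068145751953), 97.35806274414062) [ 0.54353264 -0.01429621]
collar tri (array([ 0.54346546, -0.01408442,  0.06579346]), np.float64(0.0003582226124195444))
hub {'top': (394.35714285714283, 254.85714285714286), 'scene': (325.5, 319.5)} [array([ 0.43680018, -0.27453031]), array([ 0.43605025, -0.2742845 ])] (array([ 0.43646657, -0.2743765 ,  0.04382641]), np.float64(0.0007706888765193824))
knob {'top': (421.0, 254.85714285714286), 'scene': (343.6, 334.9)} [array([ 0.43811647, -0.34012311]), array([ 0.44116301, -0.33562551])] (array([ 0.4381343 , -0.3381675 ,  0.07253748]), np.float64(0.0004600189703366707))
bed [array([0.58812456, 0.35182812]), array([ 0.6041726 , -0.06156877]), array([ 0.48605186, -0.06371312]), array([0.47052309, 0.34577633])] [np.float64(0.11775707571467081), np.float64(0.4137082673385311), np.float64(0.11814019361239664), np.float64(0.40978379061874753)]
heading +y dir [-0.03879072  0.99924736] 2.22310210434883
heading +y dir [-0.03789504  0.99928172] 2.171746080686686
jaw [array([0.53650566, 0.13763169]), array([0.5367405 , 0.12819628])] carr [0.53725153 0.10766391]
bud [ 0.42163424 -0.13066023] px ((340.5, 259.1666564941406), 6.3465728759765625)
```

Heights check: collar 65.8 mm (expected 66) and hub top 43.8 mm (expected 44). Next I turn the hand so the jaws close across the hub's y faces, then travel there up high.

>>> carry_out:
  delta_pos:
    - [0, 0, 0]
    - [0, 0, 0]
    - [0, 0, 0]
    - [0, 0, 0]
    - [0, 0, 0]
    - [0, 0, 0]
    - [50, 0, 10]
    - [50, 0, 10]
    - [50, 0, 10]
    - [50, 0, 10]
    - [50, 0, 10]
    - [50, 0, 10]
  twist:
    - [0, 0.181, 0]
    - [0, 0.181, 0]
    - [0, 0.181, 0]
    - [0, 0.181, 0]
    - [0, 0.181, 0]
    - [0, 0.181, 0]
    - [0, 0, 0]
    - [0, 0, 0]
    - [0, 0, 0]
    - [0, 0, 0]
    - [0, 0, 0]
    - [0, 0, 0]
  claw: [0, 0, 0, 0, 0, 0, 0, 0, 0, 0, 0, 0]

```text
t: 1.6
eef_pos: [0.3357, 0.2347, 0.2183]
eef_rot: [[0.016, -0.0, 1.0], [-1.0, -0.0, 0.016], [0.0, -1.0, -0.0]]
force: [0.5, -0.7, 0.5]
grip_width: 1.002
```

>>> carry_out:
  delta_pos:
    - [50, 0, 10]
    - [50, 0, 10]
    - [50, 0, 10]
    - [50, 0, 10]
    - [50, 0, 10]
    - [50, 0, 10]
    - [50, 0, 10]
    - [50, 0, 10]
    - [50, 0, 10]
    - [50, 0, 10]
    - [0, 0, 0]
  twist:
    - [0, 0, 0]
    - [0, 0, 0]
    - [0, 0, 0]
    - [0, 0, 0]
    - [0, 0, 0]
    - [0, 0, 0]
    - [0, 0, 0]
    - [0, 0, 0]
    - [0, 0, 0]
    - [0, 0, 0]
    - [0, 0, 0]
  claw: [0, 0, 0, 0, 0, 0, 0, 0, 0, 0, 0]

```text
t: 2.98
eef_pos: [0.4433, -0.2647, 0.2174]
eef_rot: [[0.013, -0.002, 1.0], [-1.0, 0.001, 0.013], [-0.001, -1.0, -0.002]]
force: [-0.5, 1.0, 0.2]
grip_width: 1.002
```

>>> carry_out:
  delta_pos:
    - [10, 20, -7]
    - [0, 40, 0]
    - [0, 40, 0]
    - [0, 40, 0]
    - [0, 30, 0]
    - [0, 20, 0]
    - [0, 13, 0]
    - [0, 0, 0]
  twist:
    - [0, 0, 0]
    - [0, 0, 0]
    - [0, 0, 0]
    - [0, 0, 0]
    - [0, 0, 0]
    - [0, 0, 0]
    - [0, 0, 0]
    - [0, 0, 0]
  claw: [0, 0, 0, 0, 0, 0, 0, 0]

```text
t: 3.98
eef_pos: [0.4359, -0.271, 0.0144]
eef_rot: [[0.017, -0.002, 1.0], [-1.0, 0.001, 0.017], [-0.001, -1.0, -0.002]]
force: [-0.9, -0.6, 0.4]
grip_width: 1.001
```

Run:
```python
from h import *
a=camera("scene")[280:370,270:390];b=camera("top")[215:290,340:440]
cv2.imwrite("pics/p2.png",np.vstack([cv2.resize(a,(480,360),interpolation=cv2.INTER_CUBIC)[:300],cv2.resize(b,(480,300),interpolation=cv2.INTER_CUBIC)[:300]]))
s=observe();print(s["eef_pos"],s["force"])
```

```text
[ 0.437282   -0.27222402  0.01623058] [-0.2290846  -0.53330128 -0.6418208 ]
```

View pics/p2.png

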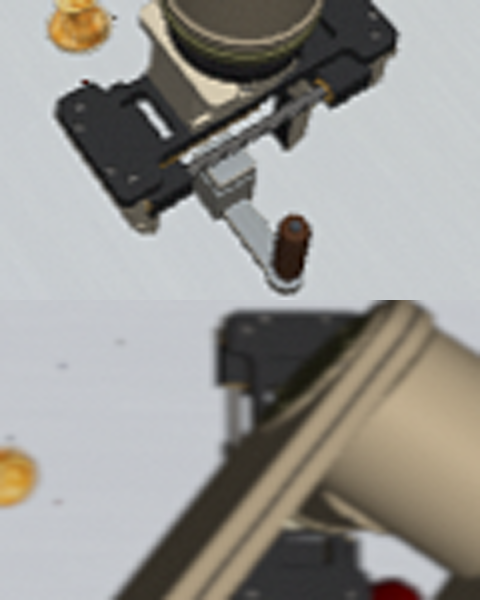

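The hub sits between the open fingers with the knob clear. Closing now.

>>> carry_out:
  delta_pos:
    - [2, 0, 0]
    - [0, 0, 0]
    - [0, 0, 0]
    - [0, 0, 0]
    - [0, 0, 0]
    - [0, 0, 0]
    - [0, 0, 0]
    - [0, 0, 0]
  twist:
    - [0, 0, 0]
    - [0, 0, 0]
    - [0, 0, 0]
    - [0, 0, 0]
    - [0, 0, 0]
    - [0, 0, 0]
    - [0, 0, 0]
    - [0, 0, 0]
  claw: [1, 1, 1, 1, 1, 1, 1, 1]
  squeeze: 30

```text
t: 5.08
eef_pos: [0.4371, -0.2741, 0.0156]
eef_rot: [[0.016, 0.0, 1.0], [-1.0, 0.0, 0.016], [-0.0, -1.0, 0.0]]
force: [0.5, 0.4, -1.1]
grip_width: 0.304
```

>>> carry_out:
  delta_pos:
    - [0, -20, 0]
    - [0, -40, 0]
    - [0, -40, 0]
    - [0, -40, 0]
    - [0, 0, 0]
    - [0, 0, 0]
  twist:
    - [0, 0, 0]
    - [0, 0, 0]
    - [0, 0, 0]
    - [0, 0, 0]
    - [0, 0, 0]
    - [0, 0, 0]
  claw: [1, 1, 1, 1, 1, 1]

```text
t: 5.82
eef_pos: [0.4363, -0.2736, 0.154]
eef_rot: [[0.016, -0.002, 1.0], [-1.0, 0.001, 0.016], [-0.001, -1.0, -0.002]]
force: [-0.4, -0.1, -3.7]
grip_width: 0.304
```

Gripped: width 28 mm, and the force shows about 3 N of weight. Carrying it above the shaft.

>>> carry_out:
  delta_pos:
    - [-32.3, 0, 13.9]
    - [-32.3, 0, 13.9]
    - [-32.3, 0, 13.9]
    - [-32.3, 0, 13.9]
    - [-32.3, 0, 13.9]
    - [-32.3, 0, 13.9]
    - [-32.3, 0, 13.9]
    - [-32.3, 0, 13.9]
    - [0, 0, 0]
    - [0, 0, 0]
  twist:
    - [0, 0, 0]
    - [0, 0, 0]
    - [0, 0, 0]
    - [0, 0, 0]
    - [0, 0, 0]
    - [0, 0, 0]
    - [0, 0, 0]
    - [0, 0, 0]
    - [0, 0, 0]
    - [0, 0, 0]
  claw: [1, 1, 1, 1, 1, 1, 1, 1, 1, 1]

```text
t: 7.08
eef_pos: [0.5427, -0.0142, 0.1535]
eef_rot: [[0.017, -0.004, 1.0], [-1.0, -0.0, 0.017], [-0.0, -1.0, -0.004]]
force: [0.5, -0.2, -2.9]
grip_width: 0.302
```

Run:
```python
from h import *
L=[]
for i in range(4):
    im=camera("scene"); s=observe(); L.append(s["eef_pos"]); 
print(np.mean(L,0),np.std(L,0),s["force"],s["joint_pos"].round(2))
t=camera("top")
a=im[150:270,240:380];b=t[160:260,240:380]
cv2.imwrite("pics/p3.png",np.vstack([cv2.resize(a,(700,600))[:,:],])) 
cv2.imwrite("pics/p3.png",cv2.resize(a,(700,600),interpolation=cv2.INTER_CUBIC))
cv2.imwrite("pics/p3t.png",b)
```

```text
[ 0.54329653 -0.01473563  0.15460079] [0.00025512 0.00012263 0.00043863] [-0.4295786   0.46868403 -2.86012454] [-0.12  0.02  1.72 -0.    1.4  -0.14]
```

View pics/p3.png

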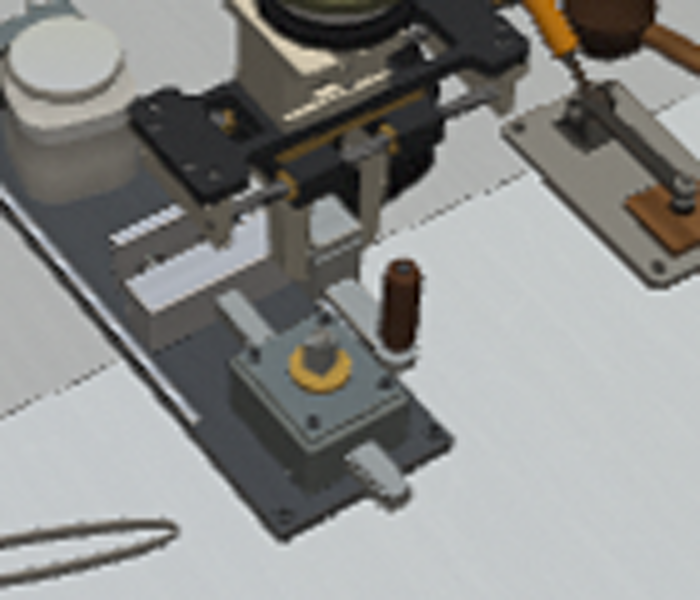

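Run:
```python
from h import *
im=camera("scene")
print("pred knob top",proj("scene",(.5444,-.0797,.2045)),"hub top",proj("scene",(.5433,-.0147,.184)))
h=cv2.cvtColor(im,cv2.COLOR_BGR2HSV);m=cv2.inRange(h,(0,80,20),(14,255,120));z=np.zeros_like(m);z[195:226,310:328]=m[195:226,310:328]
ys,xs=np.nonzero(z);print("knob x",xs.min(),xs.max(),xs.mean(),"y",ys.min(),ys.max())
print("pred knob bottom", proj("scene",(.5444,-.0797,.1525)), "mid",proj("scene",(.5444,-.0797,.1785)))
c=im[208:240,290:320];cv2.imwrite("pics/p4.png",cv2.resize(c,None,fx=18,fy=18,interpolation=cv2.INTER_CUBIC))
```

```text
pred knob top [320.32236963 203.69547492] hub top [304.88904939 193.07747886]
knob x 317 323 319.8252427184466 y 202 219
pred knob bottom [319.16913205 217.68365786] mid [319.73586271 210.8095044 ]
```

View pics/p4.png

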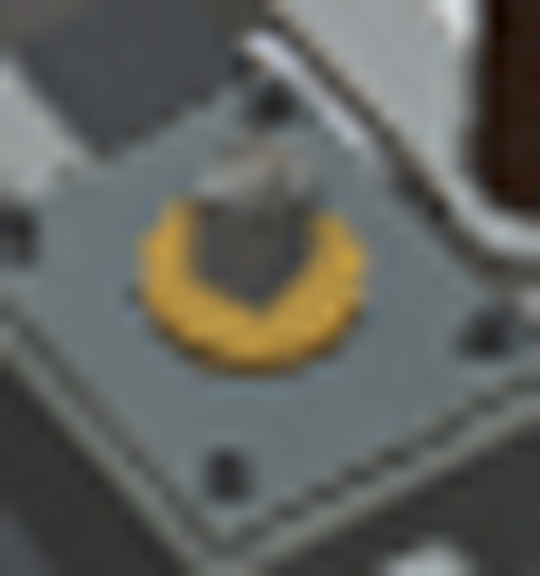

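Run:
```python
from h import *
f=lambda x,y:((x+.5)/18-.5+290,(y+.5)/18-.5+208)
c=np.array([.5435,-.0141])
for nm,q in(("near",(258,308)),("left",(195,255)),("right",(312,255))):
    p=onz("scene",*f(*q),.066)-c; print(nm,p.round(4),np.hypot(*p),(np.degrees(np.arctan2(p[1],p[0]))+45)%90)
```

```text
near [-0.0026 -0.0058] 0.006362341365470585 20.44562037174302
left [-0.0051  0.0079] 0.009391906553641619 77.54011862230897
right [ 0.01   -0.0014] 0.01007968442944135 37.09376460508526
```

The shaft square is turned about 13–17° (mod 90). I start at about 21° and sweep clockwise under a light push.

>>> carry_out:
  delta_pos:
    - [0, 15, 0]
    - [0, 15, 0]
    - [0, 12, 0]
    - [0, 2, 0]
    - [0, 2, 0]
    - [0, 2, 0]
    - [0, 0, 0]
  twist:
    - [0, -0.175, 0]
    - [0, -0.175, 0]
    - [0, 0, 0]
    - [0, 0, 0]
    - [0, 0, 0]
    - [0, 0, 0]
    - [0, 0, 0]
  claw: [1, 1, 1, 1, 1, 1, 1]

```text
t: 8.25
eef_pos: [0.5443, -0.014, 0.1079]
eef_rot: [[0.357, 0.0, 0.934], [-0.934, -0.0, 0.357], [0.0, -1.0, 0.0]]
force: [0.2, -0.2, -3.5]
grip_width: 0.293
```

>>> carry_out:
  delta_pos:
    - [0, 1, 0]
    - [0, 1, 0]
    - [0, 0, 0]
  twist:
    - [0, 0, 0]
    - [0, 0, 0]
    - [0, 0, 0]
  claw: [1, 1, 1]

```text
t: 8.62
eef_pos: [0.5441, -0.014, 0.1056]
eef_rot: [[0.358, -0.0, 0.934], [-0.934, 0.0, 0.358], [-0.0, -1.0, -0.0]]
force: [-0.9, 0.1, -3.0]
grip_width: 0.302
```

>>> carry_out:
  delta_pos:
    - [0, 1, 0]
    - [0, 1, 0]
    - [0, 1, 0]
    - [0, 0, 0]
  twist:
    - [0, 0, 0]
    - [0, 0, 0]
    - [0, 0, 0]
    - [0, 0, 0]
  claw: [1, 1, 1, 1]

```text
t: 9.12
eef_pos: [0.5441, -0.014, 0.1026]
eef_rot: [[0.358, -0.0, 0.934], [-0.934, 0.0, 0.358], [-0.0, -1.0, -0.0]]
force: [-0.1, 0.1, -2.8]
grip_width: 0.299
```

>>> carry_out:
  delta_pos:
    - [0, 1, 0]
    - [0, 1, 0]
    - [0, 1, 0]
    - [0, 0, 0]
  twist:
    - [0, 0, 0]
    - [0, 0, 0]
    - [0, 0, 0]
    - [0, 0, 0]
  claw: [1, 1, 1, 1]

```text
t: 9.62
eef_pos: [0.5442, -0.014, 0.0996]
eef_rot: [[0.358, 0.0, 0.934], [-0.934, 0.0, 0.358], [0.0, -1.0, 0.0]]
force: [0.6, 0.1, -3.0]
grip_width: 0.299
```

>>> carry_out:
  delta_pos:
    - [0, 1, 0]
    - [0, 1, 0]
    - [0, 1, 0]
    - [0, 1, 0]
    - [0, 0, 0]
  twist:
    - [0, 0, 0]
    - [0, 0, 0]
    - [0, 0, 0]
    - [0, 0, 0]
    - [0, 0, 0]
  claw: [1, 1, 1, 1, 1]

```text
t: 10.25
eef_pos: [0.5441, -0.014, 0.0956]
eef_rot: [[0.358, 0.0, 0.934], [-0.934, -0.0, 0.358], [0.0, -1.0, 0.0]]
force: [1.1, 0.3, -3.8]
grip_width: 0.301
```

>>> carry_out:
  delta_pos:
    - [0, 2, 0]
    - [0, 2, 0]
    - [0, 2, 0]
    - [0, 2, 0]
    - [0, 2, 0]
    - [0, 0, 0]
  twist:
    - [0, 0, 0]
    - [0, 0, 0]
    - [0, 0, 0]
    - [0, 0, 0]
    - [0, 0, 0]
    - [0, 0, 0]
  claw: [1, 1, 1, 1, 1, 1]

```text
t: 11.0
eef_pos: [0.5441, -0.014, 0.0854]
eef_rot: [[0.358, 0.0, 0.934], [-0.934, 0.0, 0.358], [-0.0, -1.0, 0.0]]
force: [3.8, 1.0, -4.5]
grip_width: 0.302
```

>>> carry_out:
  delta_pos:
    - [0, 1, 0]
    - [0, 1, 0]
    - [0, 1, 0]
    - [0, 0, 0]
  twist:
    - [0, 0, 0]
    - [0, 0, 0]
    - [0, 0, 0]
    - [0, 0, 0]
  claw: [1, 1, 1, 1]

```text
t: 11.5
eef_pos: [0.5442, -0.014, 0.0826]
eef_rot: [[0.358, 0.0, 0.934], [-0.934, 0.0, 0.358], [0.0, -1.0, 0.0]]
force: [2.5, -0.3, -3.7]
grip_width: 0.296
```

>>> carry_out:
  delta_pos:
    - [0, 1, 0]
    - [0, 0, 0]
    - [0, 0.5, 0]
    - [0, 0, 0]
  twist:
    - [0, 0, 0]
    - [0, 0, 0]
    - [0, 0, 0]
    - [0, 0, 0]
  claw: [1, 1, 1, 1]

```text
t: 12.0
eef_pos: [0.5442, -0.014, 0.0816]
eef_rot: [[0.358, 0.0, 0.934], [-0.934, -0.0, 0.358], [0.0, -1.0, 0.0]]
force: [-0.6, 1.7, 3.6]
grip_width: 0.3
```

>>> carry_out:
  delta_pos:
    - [0, 0.5, 0]
    - [0, 0.5, 0]
    - [0, 0, 0]
  twist:
    - [0, 0, 0]
    - [0, 0, 0]
    - [0, 0, 0]
  claw: [1, 1, 1]

```text
t: 12.38
eef_pos: [0.5443, -0.014, 0.0816]
eef_rot: [[0.358, 0.0, 0.934], [-0.934, -0.0, 0.358], [0.0, -1.0, 0.0]]
force: [-5.5, 2.0, 11.7]
grip_width: 0.295
```

Home: the stop is felt at TCP z 81.6 mm, and I predicted 81.5. Releasing, rising, then moving over the knob, 65 mm along tool x.

>>> carry_out:
  delta_pos:
    - [0, -1.5, 0]
    - [0, 0, 0]
    - [0, 0, 0]
    - [0, 0, 0]
    - [0, 0, 0]
    - [0, 0, 0]
    - [0, -35, 0]
    - [0, -35, 0]
    - [0, 0, 0]
  twist:
    - [0, 0, 0]
    - [0, 0, 0]
    - [0, 0, 0]
    - [0, 0, 0]
    - [0, 0, 0]
    - [0, 0, 0]
    - [0, 0, 0]
    - [0, 0, 0]
    - [0, 0, 0]
  claw: [1, 0.3, 0, 0, 0, 0, 0, 0, 0]

```text
t: 13.5
eef_pos: [0.5465, -0.0143, 0.1554]
eef_rot: [[0.358, 0.006, 0.934], [-0.934, -0.001, 0.358], [0.003, -1.0, 0.006]]
force: [0.1, -0.5, -0.7]
grip_width: 1.0
```

>>> carry_out:
  delta_pos:
    - [30, 0, 0]
    - [35, 0, 0]
    - [0, 0, 0]
  twist:
    - [0, 0, 0]
    - [0, 0, 0]
    - [0, 0, 0]
  claw: [0, 0, 0]

```text
t: 13.88
eef_pos: [0.5672, -0.0765, 0.1504]
eef_rot: [[0.356, -0.001, 0.935], [-0.935, -0.0, 0.356], [-0.0, -1.0, -0.001]]
force: [-0.0, 0.9, -1.0]
grip_width: 1.0
```

Run:
```python
from h import *
im=camera("scene");t=camera("top");s=observe();print(s["t"],s["eef_pos"],s["force"])
print("pred knob top",proj("scene",(.5673,-.0747,.131)),"hub top",proj("scene",(.544,-.014,.110)))
a=cv2.resize(im[170:270,240:380],(560,400),interpolation=cv2.INTER_CUBIC)
cv2.imwrite("pics/p5.png",a)
```

```text
13.975 [ 0.56668934 -0.07453054  0.15051406] [ 0.86215092  0.42545613 -0.19956526]
pred knob top [325.01337019 218.28616319] hub top [304.11495643 212.08632273]
```

View pics/p5.png

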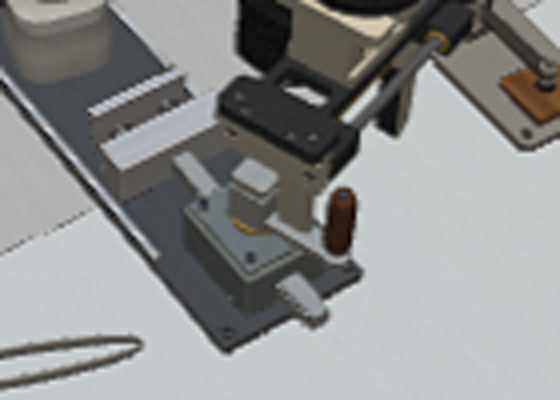

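The crank sits home. The knob top is seen at (325.6, 218) against a predicted (325.0, 218.3). Now down round the knob, with a gentle grip.

>>> carry_out:
  delta_pos:
    - [0, 25, 0]
    - [0, 25, 0]
    - [0, 7, 0]
    - [0, 0, 0]
    - [0, 0, 0]
    - [0, 0, 0]
    - [0, 0, 0]
    - [0, 0, 0]
    - [0, 0, 0]
    - [0, 0, 0]
  twist:
    - [0, 0, 0]
    - [0, 0, 0]
    - [0, 0, 0]
    - [0, 0, 0]
    - [0, 0, 0]
    - [0, 0, 0]
    - [0, 0, 0]
    - [0, 0, 0]
    - [0, 0, 0]
    - [0, 0, 0]
  claw: [0, 0, 0, 0.7, 0.8, 0.9, 1, 1, 1, 1]
  squeeze: 12

```text
t: 15.22
eef_pos: [0.5673, -0.0747, 0.0946]
eef_rot: [[0.358, -0.0, 0.934], [-0.934, -0.0, 0.358], [-0.0, -1.0, -0.0]]
force: [-0.1, 0.2, 1.0]
grip_width: 0.295
```

Run:
```python
from h import *
L=[];F=[]
for i in range(3):
    camera("top"); s=observe(); L.append(s["eef_pos"]);F.append(s["force"])
print(s["t"],np.mean(L,0),np.mean(F,0),s["grip_width"],s["eef_rot"].round(4).tolist())
# chords: arm angle phi0=-69deg world; clockwise steps of 15deg; tool z yaw a, tool x yaw a-90
a=np.arctan2(s["eef_rot"][1,2],s["eef_rot"][0,2]);print("yaw",np.degrees(a))
phi=np.radians(0)-np.radians(15)*np.arange(25)   # arm angle relative to tool x
p=65*np.c_[np.cos(phi),np.sin(phi)]              # along tool x and tool z(=x+90deg)
print(np.diff(p,axis=0).round(1).tolist())
```

```text
15.375 [ 0.56734081 -0.07470654  0.09459531] [ 0.03167924 -0.25364722 -0.07030665] 0.21059264218705537 [[0.3579, 0.0, 0.9338], [-0.9338, 0.0, 0.3579], [-0.0, -1.0, 0.0]]
yaw 20.970089431495264
[[-2.2, -16.8], [-6.5, -15.7], [-10.3, -13.5], [-13.5, -10.3], [-15.7, -6.5], [-16.8, -2.2], [-16.8, 2.2], [-15.7, 6.5], [-13.5, 10.3], [-10.3, 13.5], [-6.5, 15.7], [-2.2, 16.8], [2.2, 16.8], [6.5, 15.7], [10.3, 13.5], [13.5, 10.3], [15.7, 6.5], [16.8, 2.2], [16.8, -2.2], [15.7, -6.5], [13.5, -10.3], [10.3, -13.5], [6.5, -15.7], [2.2, -16.8]]
```

>>> carry_out:
  delta_pos:
    - [-2.2, 0, -16.8]
    - [-6.5, 0, -15.7]
    - [-10.3, 0, -13.5]
    - [-13.5, 0, -10.3]
    - [-15.7, 0, -6.5]
    - [-16.8, 0, -2.2]
    - [0, 0, 0]
  twist:
    - [0, 0, 0]
    - [0, 0, 0]
    - [0, 0, 0]
    - [0, 0, 0]
    - [0, 0, 0]
    - [0, 0, 0]
    - [0, 0, 0]
  claw: [1, 1, 1, 1, 1, 1, 1]

```text
t: 16.25
eef_pos: [0.4833, -0.0363, 0.0951]
eef_rot: [[0.359, 0.0, 0.933], [-0.933, 0.0, 0.359], [0.0, -1.0, 0.0]]
force: [0.9, -0.8, 3.0]
grip_width: 0.21
```

```bash
cat > st.py <<'E'
from h import *
L=[];F=[]
for i in range(4):
    t=camera("top"); s=observe(); L.append(s["eef_pos"]);F.append(s["force"])
cv2.imwrite("pics/last.png",t)
p=np.mean(L,0);d=p[:2]-[.5440,-.0140];a=np.arctan2(s["eef_rot"][1,2],s["eef_rot"][0,2])-np.pi/2
print(s["t"],p,"F",np.mean(F,0).round(2),s["grip_width"]*93,"r",np.hypot(*d)*1e3,"ang from tool x",np.degrees(np.arctan2(d[1],d[0])-a)%360,"yaw",np.degrees(a)+90)
E
python3 st.py
```

```text
16.45 [ 0.48350013 -0.03698844  0.09493781] F [-0.6   0.17  4.7 ] 19.77251024682695 r 64.72018682417607 ang from tool x 269.8293644321534 yaw 20.976178675488384
```

The quarter turn went round with low forces. Winding on.

>>> carry_out:
  delta_pos:
    - [-16.8, 0, 2.2]
    - [-15.7, 0, 6.5]
    - [-13.5, 0, 10.3]
    - [-10.3, 0, 13.5]
    - [-6.5, 0, 15.7]
    - [-2.2, 0, 16.8]
    - [2.2, 0, 16.8]
    - [6.5, 0, 15.7]
    - [10.3, 0, 13.5]
    - [13.5, 0, 10.3]
    - [15.7, 0, 6.5]
    - [16.8, 0, 2.2]
  twist:
    - [0, 0, 0]
    - [0, 0, 0]
    - [0, 0, 0]
    - [0, 0, 0]
    - [0, 0, 0]
    - [0, 0, 0]
    - [0, 0, 0]
    - [0, 0, 0]
    - [0, 0, 0]
    - [0, 0, 0]
    - [0, 0, 0]
    - [0, 0, 0]
  claw: [1, 1, 1, 1, 1, 1, 1, 1, 1, 1, 1, 1]

```text
t: 17.95
eef_pos: [0.6057, 0.0101, 0.0947]
eef_rot: [[0.358, 0.0, 0.934], [-0.934, 0.002, 0.358], [-0.002, -1.0, 0.001]]
force: [-0.3, 4.3, 3.6]
grip_width: 0.208
```

```bash
python3 st.py
python3 - <<'E'
import cv2,numpy as np
a=cv2.imread("pics/top0.png")[190:242,160:320];b=cv2.imread("pics/last.png")[190:242,160:320]
f=lambda i:cv2.resize(i,None,fx=5,fy=5,interpolation=cv2.INTER_CUBIC)
cv2.imwrite("pics/p6.png",np.vstack([f(a),f(b)]))
E
```

```text
18.15 [0.6059178  0.00871921 0.09476021] F [4.25 2.42 3.87] 19.597816940243725 r 65.95435117781076 ang from tool x 89.21908655836049 yaw 20.930278724509634
```

View pics/p6.png

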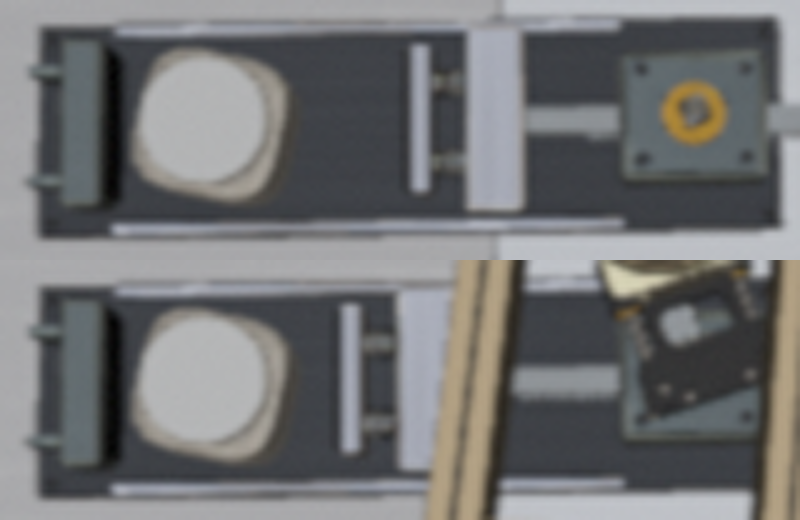

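Jaw's advanced 14 px, about 37 mm, which matches 0.75 turn. Estimated need is about 670° in all (270° done). Another half turn, then slower.

>>> carry_out:
  delta_pos:
    - [16.8, 0, -2.2]
    - [15.7, 0, -6.5]
    - [13.5, 0, -10.3]
    - [10.3, 0, -13.5]
    - [6.5, 0, -15.7]
    - [2.2, 0, -16.8]
    - [-2.2, 0, -16.8]
    - [-6.5, 0, -15.7]
    - [-10.3, 0, -13.5]
    - [-13.5, 0, -10.3]
    - [-15.7, 0, -6.5]
    - [-16.8, 0, -2.2]
  twist:
    - [0, 0, 0]
    - [0, 0, 0]
    - [0, 0, 0]
    - [0, 0, 0]
    - [0, 0, 0]
    - [0, 0, 0]
    - [0, 0, 0]
    - [0, 0, 0]
    - [0, 0, 0]
    - [0, 0, 0]
    - [0, 0, 0]
    - [0, 0, 0]
  claw: [1, 1, 1, 1, 1, 1, 1, 1, 1, 1, 1, 1]

```text
t: 19.65
eef_pos: [0.4835, -0.0375, 0.0949]
eef_rot: [[0.358, 0.002, 0.934], [-0.934, -0.001, 0.358], [0.002, -1.0, 0.002]]
force: [10.4, -1.1, -1.0]
grip_width: 0.211
```

```bash
python3 st.py
```

```text
19.85 [ 0.48317365 -0.03641095  0.09476985] F [5.   0.98 1.54] 19.388548910010574 r 64.82357050498588 ang from tool x 269.2173903155501 yaw 21.00850131964711
```

>>> carry_out:
  delta_pos:
    - [-16.8, 0, 2.2]
    - [-15.7, 0, 6.5]
    - [-13.5, 0, 10.3]
    - [-10.3, 0, 13.5]
    - [-6.5, 0, 15.7]
    - [-2.2, 0, 16.8]
    - [2.2, 0, 16.8]
    - [6.5, 0, 15.7]
    - [10.3, 0, 13.5]
    - [0, 0, 0]
  twist:
    - [0, 0, 0]
    - [0, 0, 0]
    - [0, 0, 0]
    - [0, 0, 0]
    - [0, 0, 0]
    - [0, 0, 0]
    - [0, 0, 0]
    - [0, 0, 0]
    - [0, 0, 0]
    - [0, 0, 0]
  claw: [1, 1, 1, 1, 1, 1, 1, 1, 1, 1]

```text
t: 21.1
eef_pos: [0.5706, 0.0467, 0.0945]
eef_rot: [[0.358, -0.001, 0.934], [-0.934, 0.002, 0.358], [-0.002, -1.0, -0.0]]
force: [2.7, 7.3, 5.6]
grip_width: 0.21
```

```bash
python3 st.py
python3 - <<'E'
from h import *
def f(i):return cv2.resize(i,None,fx=5,fy=5,interpolation=cv2.INTER_CUBIC)
t=f(camera("top")[190:242,160:320]); s=camera("scene")
cv2.imwrite("pics/p7.png",np.vstack([t,cv2.resize(s[140:230,220:340],(800,600),interpolation=cv2.INTER_CUBIC)[:330]]))
E
```

```text
21.3 [0.57036018 0.04675059 0.09460934] F [2.72 7.07 4.31] 19.56999982169036 r 66.22305404526767 ang from tool x 135.54797207770176 yaw 20.995606884875443
```

View pics/p7.png

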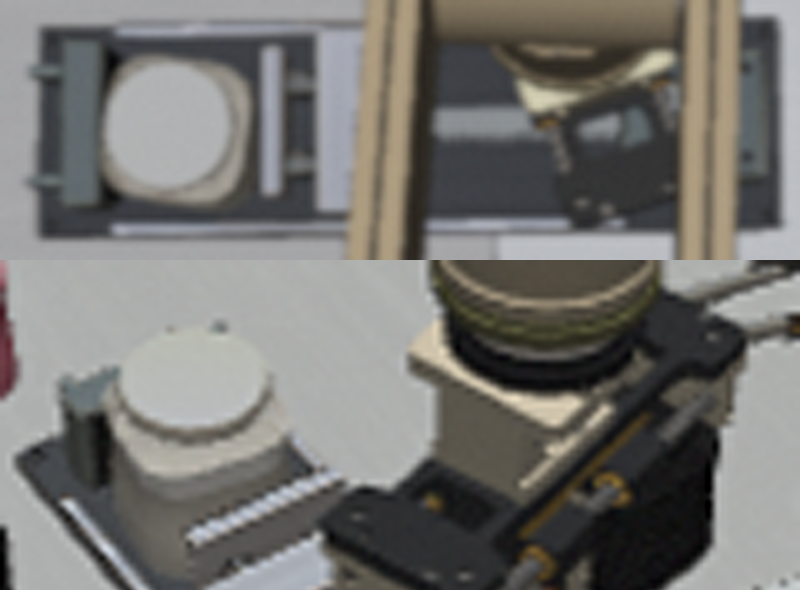

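After 585° the jaw (front at crop x 260) is on the jar, and the jar is near the fixed jaw. I'll measure the jaw–carriage gap at sub-pixel level against the first picture.

```bash
cat > gap.py <<'E'
from h import *
def edges(im):
    g=cv2.cvtColor(im,cv2.COLOR_BGR2GRAY).astype(float)[210:219,190:262].mean(0)
    th=115; i=np.nonzero((g[:-1]<th)!=(g[1:]<th))[0]; return 190+i+(th-g[i])/(g[i+1]-g[i]),g
if __name__=="__main__":
    for n,im in(("start",cv2.imread("pics/top0.png")),("now",camera("top"))):
        e,g=edges(im); print(n,e.round(2),np.diff(e).round(2))
        print([round(float(1e3*((onz("top",u,214.5,.062)-[.544,-.014])@[-.0385,.99926])),1) for u in e])
E
python3 gap.py
```

```text
start [216.   241.84 245.25 252.75] [25.85  3.4   7.5 ]
[220.9, 151.6, 142.4, 122.3]
now [209.15 211.92 215.66 222.69 235.66 236.42 241.24 248.62 249.92 254.76] [ 2.77  3.74  7.03 12.97  0.76  4.82  7.38  1.3   4.84]
[239.3, 231.8, 221.8, 202.9, 168.1, 166.1, 153.2, 133.4, 129.9, 116.9]
```

>>> carry_out:
  delta_pos:
    - [13.5, 0, 10.3]
    - [15.7, 0, 6.5]
    - [16.8, 0, 2.2]
    - [16.8, 0, -2.2]
    - [0, 0, 0]
  twist:
    - [0, 0, 0]
    - [0, 0, 0]
    - [0, 0, 0]
    - [0, 0, 0]
    - [0, 0, 0]
  claw: [1, 1, 1, 1, 1]

```text
t: 22.08
eef_pos: [0.6093, -0.0074, 0.0948]
eef_rot: [[0.357, 0.001, 0.934], [-0.934, 0.001, 0.357], [-0.0, -1.0, 0.001]]
force: [6.3, 3.6, 3.5]
grip_width: 0.214
```

```bash
python3 st.py; python3 gap.py
```

```text
22.275 [ 0.60927176 -0.00713362  0.09488476] F [6.18 1.96 2.73] 19.74560509892768 r 65.63192561999092 ang from tool x 75.03967850019139 yaw 20.965563510431878
start [216.   241.84 245.25 252.75] [25.85  3.4   7.5 ]
[220.9, 151.6, 142.4, 122.3]
now [208.78 211.78 215.23 219.65 231.76 237.67] [ 3.    3.45  4.42 12.1   5.91]
[240.2, 232.2, 222.9, 211.1, 178.6, 162.8]
```

Run:
```python
from h import *
t=camera("top"); s=camera("scene")
a=cv2.resize(t[185:245,160:260],(800,480),interpolation=cv2.INTER_CUBIC)[:310]
b=cv2.resize(s[150:230,225:325],(800,640),interpolation=cv2.INTER_CUBIC)[:290]
cv2.imwrite("pics/p8.png",np.vstack([a,b]))
```

```text
(no output)
```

View pics/p8.png

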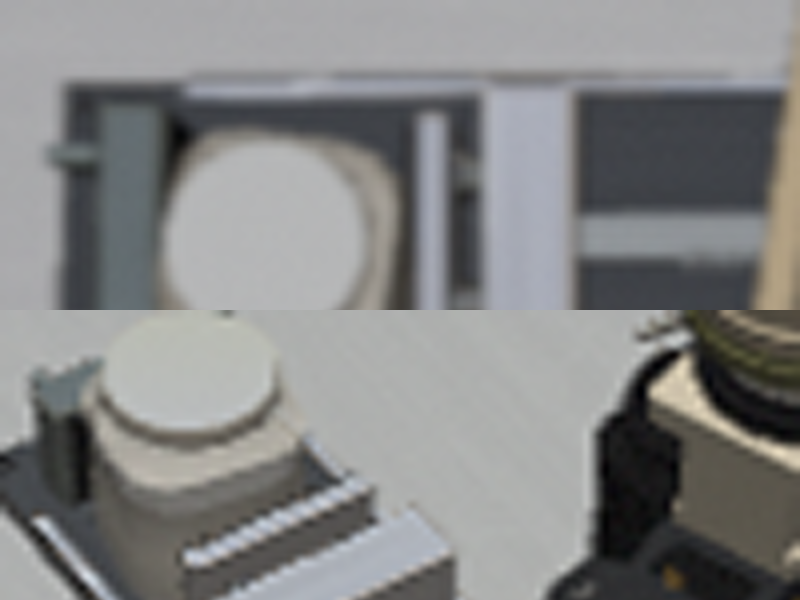

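The jar is seated against the fixed jaw, turned slightly and upright. The spring is pressed in about 8 mm by the gap (7.5 → 4.4 px). That is acceptable but above half way, so I ease back 15°.

>>> carry_out:
  delta_pos:
    - [-8.5, 0, 1.6]
    - [-8.3, 0, 0.6]
    - [0, 0, 0]
    - [0, 0, 0]
  twist:
    - [0, 0, 0]
    - [0, 0, 0]
    - [0, 0, 0]
    - [0, 0, 0]
  claw: [1, 1, 1, 1]

```text
t: 22.92
eef_pos: [0.6052, 0.0098, 0.095]
eef_rot: [[0.358, 0.001, 0.934], [-0.934, 0.0, 0.358], [0.0, -1.0, 0.001]]
force: [6.0, 1.6, 2.7]
grip_width: 0.212
```

```bash
python3 st.py; python3 gap.py
```

```text
23.125 [0.60521244 0.00974953 0.09500528] F [5.63 1.8  3.02] 19.5899349955518 r 65.6582300575428 ang from tool x 90.22030246701785 yaw 20.98521797304224
start [216.   241.84 245.25 252.75] [25.85  3.4   7.5 ]
[220.9, 151.6, 142.4, 122.3]
now [208.77 211.8  215.23 219.62 231.74 238.75 239.33 240.67 241.33 243.62
 252.83 253.14 258.28] [ 3.03  3.43  4.39 12.12  7.01  0.58  1.33  0.67  2.28  9.22  0.3   5.14]
[240.3, 232.1, 222.9, 211.2, 178.6, 159.9, 158.3, 154.7, 152.9, 146.8, 122.1, 121.3, 107.5]
```

The carriage hasn't moved, so that was play. Another 12° or so.

>>> carry_out:
  delta_pos:
    - [-7, 0, -0.4]
    - [-7, 0, -1.2]
    - [0, 0, 0]
    - [0, 0, 0]
  twist:
    - [0, 0, 0]
    - [0, 0, 0]
    - [0, 0, 0]
    - [0, 0, 0]
  claw: [1, 1, 1, 1]

```text
t: 23.68
eef_pos: [0.5986, 0.0225, 0.095]
eef_rot: [[0.358, 0.001, 0.934], [-0.934, 0.001, 0.358], [-0.0, -1.0, 0.001]]
force: [4.9, 3.8, 2.9]
grip_width: 0.209
```

```bash
python3 st.py; python3 gap.py|tail -2
```

```text
23.875 [0.59867116 0.02248738 0.0950023 ] F [5.77 3.28 3.15] 19.71777084805531 r 65.72872367656234 ang from tool x 102.72993347236815 yaw 20.989102118902764
now [208.76 211.81 215.21 220.62 231.69 240.25 246.79 247.28 252.39 257.97] [ 3.05  3.4   5.41 11.06  8.56  6.54  0.49  5.1   5.58]
[240.3, 232.1, 223.0, 208.5, 178.8, 155.8, 138.3, 137.0, 123.3, 108.4]
```

The gap is now 14.5 mm against 20.1 mm free, so the spring is in about 5.6 mm (about 11 N). I release with a partial opening so the finger clears the hub, then go straight up and look.

>>> carry_out:
  delta_pos:
    - [0, 0, 0]
    - [0, 0, 0]
    - [0, 0, 0]
    - [0, -15, 0]
    - [0, -30, 0]
    - [0, -40, 0]
    - [0, -40, 0]
    - [0, 0, 0]
  twist:
    - [0, 0, 0]
    - [0, 0, 0]
    - [0, 0, 0]
    - [0, 0, 0]
    - [0, 0, 0]
    - [0, 0, 0]
    - [0, 0, 0]
    - [0, 0, 0]
  claw: [0.6, 0.6, 0.6, 0.6, 0.6, 0.6, 0.6, 0.6]

```text
t: 24.92
eef_pos: [0.6008, 0.0216, 0.2257]
eef_rot: [[0.358, 0.009, 0.934], [-0.934, -0.0, 0.358], [0.004, -1.0, 0.008]]
force: [0.1, -0.3, 0.0]
grip_width: 0.403
```

>>> carry_out:
  delta_pos:
    - [50, 0, -20]
    - [50, 0, -20]
    - [50, 0, -20]
    - [50, 0, -20]
    - [0, 0, 0]
  twist:
    - [0, 0, 0]
    - [0, 0, 0]
    - [0, 0, 0]
    - [0, 0, 0]
    - [0, 0, 0]
  claw: [0.6, 0.6, 0.6, 0.6, 0.6]

```text
t: 25.55
eef_pos: [0.594, -0.1974, 0.2188]
eef_rot: [[0.353, -0.002, 0.935], [-0.935, -0.0, 0.353], [-0.0, -1.0, -0.002]]
force: [0.5, 0.6, 0.0]
grip_width: 0.399
```

```bash
python3 st.py; python3 gap.py|tail -2
python3 - <<'E'
from h import *
t=camera("top"); s=camera("scene")
a=cv2.resize(t[190:270,160:360],(800,320),interpolation=cv2.INTER_CUBIC)
b=cv2.resize(s[140:260,210:370],(800,600),interpolation=cv2.INTER_CUBIC)[:]
b=cv2.resize(b,(373,280));c=np.zeros((280,800,3),np.uint8);c[:,:373]=b
cv2.imwrite("pics/p9.png",np.vstack([a,c]))
a=np.radians(-69+102.7)
print("pred knob top home",proj("top",(.544+.065*np.cos(a),-.014+.065*np.sin(a),.131)),proj("scene",(.544+.065*np.cos(a),-.014+.065*np.sin(a),.131)),"hub",proj("scene",(.544,-.014,.110)))
E
```

```text
25.75 [ 0.59475277 -0.19357119  0.21914537] F [ 0.1   0.7  -0.28] 36.83683792449331 r 186.60561513956003 ang from tool x 354.759705625308 yaw 21.02234520929413
now [208.87 211.72 215.29 220.53 231.82 233.97] [ 2.86  3.56  5.24 11.29  2.15]
[240.0, 232.3, 222.8, 208.7, 178.4, 172.7]
pred knob top home [285.42062625 187.81366644] [313.80592922 190.42737145] hub [304.11495643 212.08632273]
```

View pics/p9.png

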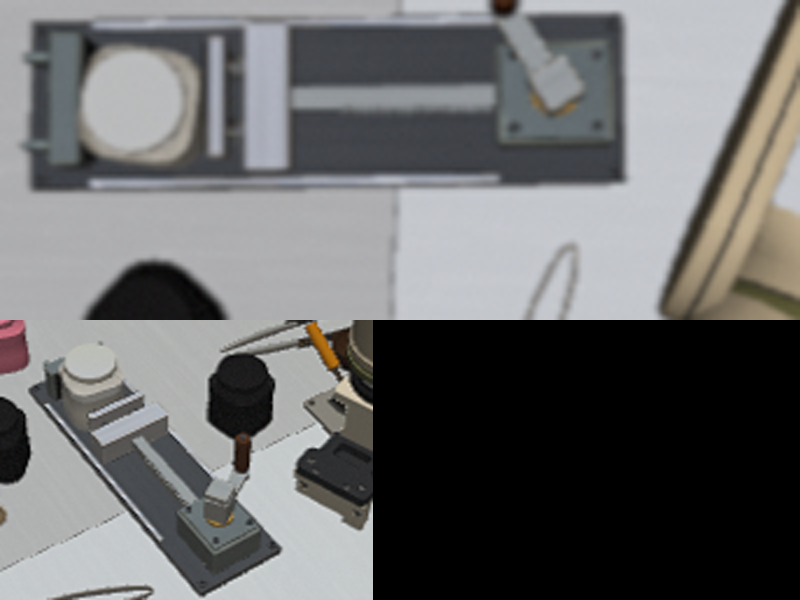

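The jar is clamped and the arm is clear. Some brass shows under the hub, so I check the crank's seating in one last enlarged crop with predicted home points drawn.

Run:
```python
from h import *
a=np.radians(-69+102.7);R=np.array([[np.cos(a),-np.sin(a)],[np.sin(a),np.cos(a)]])
out=[]
for n,(x,y,w,h) in(("top",(270,175,50,60)),("scene",(285,180,50,60))):
    im=camera(n);k=8;c=cv2.resize(im[y:y+h,x:x+w],None,fx=k,fy=k,interpolation=cv2.INTER_CUBIC)
    for dz,col in((0,(0,255,0)),(.015,(0,0,255))):
        P=[(14,14,44),(-14,14,44),(-14,-14,44),(14,-14,44)]
        pts=[]
        for q in P:
            xy=R@np.array(q[:2])/1e3+[.544,-.014]; u=proj(n,(*xy,.066+q[2]/1e3+dz));pts.append(((u-[x,y])+.5)*k)
        cv2.polylines(c,[np.int32(pts)],True,col,1)
        xy=R@[.065,0]+[.544,-.014];u=((proj(n,(*xy,.131+dz))-[x,y])+.5)*k;cv2.circle(c,tuple(int(v) for v in u),4,col,1)
    out.append(c)
cv2.imwrite("pics/p10.png",np.hstack(out))
```

```text
(no output)
```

View pics/p10.png

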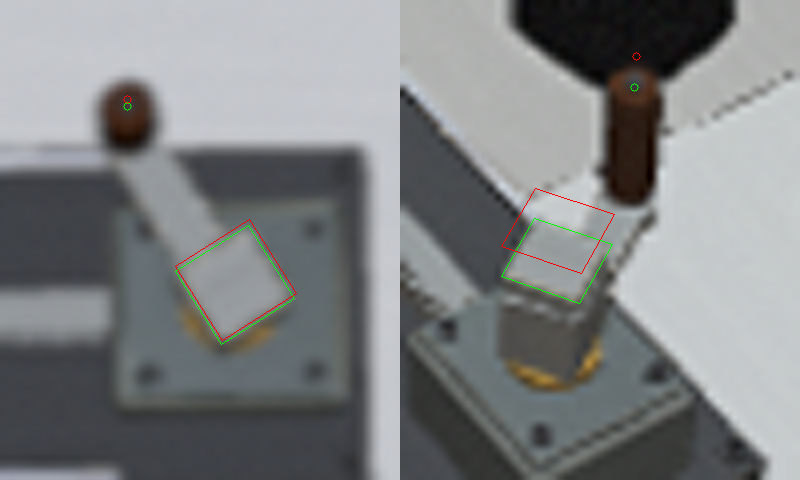

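Both views fit the crank at its home height (green), not 15 mm raised (red). Handing in.

```bash
python3 -c "
from bench import *
s=observe();print(s['t'],s['force'],s['qd'].round(3));print(sign_off())"
```

```text
26.0 [ 0.04633853 -0.59745687  0.02850076] [-0.005  0.002 -0.001 -0.001 -0.001 -0.002]
the job is handed in; nothing more can be done
None
```

The job is handed in at 26 s of the 72 s allowed. The crank is on the shaft and released, the jar is clamped against the fixed jaw, and the arm is clear.

**How it went:** I gripped the crank by its hub, and it dropped onto the square shaft with almost no push. It stopped at the predicted home height. I wound it about 645° clockwise by the knob, then eased back about 27°, most of which was play.

**Last checks:**
- **Clamping:** the gap between jaw and carriage is about 14.1–14.5 mm, against 20.1 mm with the spring free. That puts the spring in about 6 mm, roughly 12 N. Before easing back it peaked near 8 mm, about 17 N. These come from the pictures; I had no direct reading of the force on the jar.
- **Crank:** both camera views match the crank at its home height, and the wrist force is about zero.
- **Jar:** it stands upright against the fixed jaw.
- **Glass bud:** I kept clear of it and felt no contact. I didn't check its position again at the end.

**What disagreed:** my estimate from the given sizes had the clamping start about 8 mm later than it did. The jar appears slightly turned between the jaws, which makes it sit wider, about 83 mm instead of 75 mm. The first 15° of easing back only took up play.

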